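Index the cup on the banding wheel

ROBOT

A 6-joint arm with a two-finger parallel gripper is mounted at the origin on the work surface. World frame = base frame: x ahead of the robot, y to its left, z up, the work surface at z = 0. Lengths are in mm, angles in rad, forces in N, time in s.
With the tool pointing down it reaches from about 325 to 900 mm from the base axis. Payload 6.1 kg.
Tool frame: the origin (TCP) lies at the very end of the fingers, on their centre line; the grasp point (between the pads) lies 19 mm behind it; z points along the fingers, y is the direction in which the jaws open and shut (so a half turn about z gives the same grasp; the last joint's range is limited). The gripper opens to 87 mm and grips with 3 to 60 N. Pads are 19 mm wide; open, the fingers measure 117 mm over their backs; the gripper's body (75 mm by 190 mm) begins 51 mm behind the grasp point.
Start: joints at [-1.255, 0.22, 1.526, -0, 1.395, -0.126], TCP at [267.222, -564.985, 222.538] pointing down, gripper open.
Joint ranges: [-2.98, 2.98], [-0.91, 2.08], [0.09, 2.57], [-1.24, 4.39], [0.2, 2.65], [-2.68, 2.68]. Speed limits (rad/s): [2.57, 2.57, 3.01, 3.14, 3.14, 3.14].

INTERFACE

Orientations are given as a unit quaternion [x, y, z, w].
In Python, from cell import ctrl, vision, finish_job, models gives the robot as it stands. The module is installed in compiled form; this text tells all that it offers.
- The arm moves only by the shell command python3 -m handwheel 'ROWS' [FORCE]. ROWS is JSON, a list of rows, each a list of 7 numbers: the turn, a rotation vector about the tool's x, y, z in rad, then the shift along the tool's x, y, z in mm, then the gripper command: -1 is fully open, 1 is shut, values between are in proportion. A call has 1 to 12 rows; each row is the pose to reach, as a shift and turn from the pose measured when the call began, along the tool's axes at that moment; what a row does not reach only later rows make up. A row lasts 1/10 s, in which the tool goes at most 50 mm and 8.59 degrees, less where a joint would pass 70% of its speed; a pose out of reach is approached as far as the arm can. A call with a gripper value outside its range is refused whole. The fingers move at their own pace and stop on an object; FORCE is the grip in N (left out, the last holds). Time passes only in rows, so rows that repeat a pose let the fingers close. It gives the time, the measured TCP pose, the force and the opening at its end, in the units of the state.
- ctrl.observe(): the state, without advancing time (a new reading comes with each control period).
- vision.read_camera(name): name is "side" or "top" or "wrist"; returns (picture, depth): 480x640x3 uint8, red, green, blue; 480x640 float32, mm along the optical axis (not along the pixel's ray), 0 where there is no reading.
- vision.get_calibration(name): a dict with "K" (3x3 intrinsics, pixels), "distortion" ([k1, k2, p1, p2, k3] as OpenCV has them; the pictures are not rectified), "world_from_camera" (4x4, takes a point from camera to world coordinates). Camera axes: x right, y up, looking along -z (the intrinsics and any distortion apply to the point x, -y, -z); pixel columns grow to the right and rows downward; lengths in mm; the calibration is good to about 2 mm. A picture is of the moment at which its call begins: read the wrist's pose just before it. get_calibration takes no time and is no camera call; for the wrist camera it gives the pose at the moment of the call.
- finish_job(): hands the job in, once; it reports no verdict.
Trained networks look in the newest picture that a camera, given by its name, has taken for a name from the list of things; names that differ only in an ending like _2 or _b are one class to them, and where a whole thing is asked for, a point or a joint stands for the part that bears it (a point fixed in the world has none). Each returns a list of dicts, best first, with "p" (0 to 1); they miss things now and then, are a little off and sometimes report something else, mostly with a low value. They report only what shows in the picture. A call takes as long as a camera call. They do not tell look-alikes from the thing itself.
- models.boxes_of(camera, target): "box" ([left, top, width, height] in pixels, round what is visible of it).
- models.cut_out(camera, target): "mask" (480x640 bool, what is visible of it) and "box" ([left, top, width, height] in pixels, round what is visible of it).
- models.pinpoint(camera, target): "pixel" ([row, column] in pixels: a listed point, or the origin of a listed thing).
The state is a dict: "time": time; "joints": joint angles; "dq": joint speeds; "effort": joint torques, N m; "ee_pos": TCP position; "tool_rot": TCP orientation; "wrist_force": force on the tool from outside, world axes, zero at the start; "wrist_torque": the same for the moment, N m; "width": finger opening in mm.
Only numpy, scipy, OpenCV 4.12 (cv2) and the standard library are available. Lean on these libraries where they do the work, as an engineer would, in place of code of your own. Each camera call takes 0.05 s, during which the arm holds its last target. There are 200 camera calls.

TASK

Bring the blue cup round for decorating: turn the banding wheel by pushing its spokes or their upright pegs with a fingertip, gently enough that the cup rides along in the middle of the wheel, until the cup's handle points straight at the red pointer. Do not touch the cup or pick anything up, and leave the pointer, jars, bowl and brush alone; let go of the wheel when done.

Things in the scene. Friction and masses are not known exactly. Their poses are not given: they have to be found in the camera images.
- stand: Grey round cast foot of the banding wheel, fixed to the table, 140 mm across; origin under its centre on the table, its z axis is the wheel's turning axis. It does not turn.
- head (a joint): Angle of the wheel head (rad) about the stand's vertical axis, growing anticlockwise seen from above; 0 when the yellow peg lies along the stand's +x. Turns either way with no stop within three turns, with light friction (about 1 to 2 N at a peg), and stays where it is left. The head is an aluminium disc 170 mm across, its top 62 mm above the table, with four spokes 90 degrees apart.
- peg0 (a point): Centre of the top of the yellow peg, 115 mm above the table. Each of the four spokes (steel, 10 mm thick, centre line 56 mm above the table) ends in such an upright round peg, 16 mm thick, centred 130 mm from the wheel's axis and standing from 50 to 115 mm above the table. One peg is yellow, three are black.
- peg1 (a point): Centre of the top of the black peg 90 degrees anticlockwise (from above) of the yellow one.
- peg2 (a point): Centre of the top of the black peg opposite the yellow one.
- peg3 (a point): Centre of the top of the black peg 90 degrees clockwise of the yellow one.
- cup: Blue ceramic cup, 76 mm across, 60 mm high, about 0.2 kg, standing loose in the middle of the wheel head (rim 122 mm above the table); it turns with the head by friction alone. Origin under its centre. Its one handle is on its own +y side and reaches about 75 mm at most from the cup's centre.
- cup_handle (a point): Point on the handle, 60 mm from the cup's axis along the cup's +y, 30 mm above the cup's foot.
- pointer: Red pointer (arrow head) on a steel post and a grey foot, fixed to the table beside the wheel, all of it lower than 75 mm above the table. Origin on the wheel's axis at table height; its +x runs from the wheel's axis out to the pointer: the arrow's tip is 175 mm from the axis and the foot ends at 246 mm; foot 50 mm wide. The arrow points at the wheel's axis.
- pointer_tip (a point): Tip of the red arrow, 55 mm above the table, 175 mm from the wheel's axis.
- jar_green: Loose glaze jar with a green cap, 60 mm across, 75 mm high; origin under its centre. Leave alone.
- jar_yellow: Loose glaze jar with a yellow cap, 60 mm across, 75 mm high; origin under its centre. Leave alone.
- bowl: Loose small terracotta bowl, 90 mm across, 40 mm high; origin under its centre. Leave alone.
- brush: Loose brush, 190 mm long, lying flat; origin under its middle, handle to its -x. Leave alone.
There are look-alikes about, which are no part of the job. There is more than one size of the pointer; the one meant has the size given above.

How it is judged (in metres and radians):
At the end, for the whole second after the job is handed in: The cup's handle points at the red pointer within 0.12 rad (7 degrees), the cup stands upright on the wheel head with its centre within 20 mm of the wheel's axis, wheel and cup are at rest, and jars, bowl and brush lie within 20 mm of where they began (angle between the y axis of cup and the x axis of pointer, either way round below 0.12 rad and x of cup_handle in the frame of pointer above 0.03 m and horizontal distance between cup and stand below 0.02 m and height (world z) of cup between 0.057 and 0.067 m and angle between cup's own z axis and vertical below 0.1 rad and linear speed of cup below 0.01 m/s and velocity of joint head between -0.05 and 0.05 rad/s and distance of each of jar_green, jar_yellow, bowl, brush from where it was at the start of the episode below 0.02 m); the robot touches nothing.
It fails at once if the robot touches the cup (contact force between any of the fingers, the arm and cup above 0.3 N).
It fails at once if the cup is lifted, tipped or slides more than 25 mm off the middle of the wheel (height (world z) of cup above 0.072 m or angle between cup's own z axis and vertical above 0.2 rad or horizontal distance between cup and stand above 0.025 m).
It fails at once if a jar, the bowl or the brush is moved more than 25 mm or lifted (distance of any of jar_green, jar_yellow, bowl, brush from where it was at the start of the episode above 0.025 m or height (world z) of any of jar_green, jar_yellow, bowl, brush above 0.012 m).
It fails at once if the robot pushes on the pointer with more than 5 N (contact force between any of the fingers, the arm and pointer above 5 N).
It also fails if it takes over 61 s, if anything falls off the work surface, if the arm or the gripper's body presses on something with over 40 N, if the wrist force passes 120 N, or if a joint passes its speed limit or range.

## Working session

There is one attempt and no reset: what is moved stays moved. The work goes in short steps, Python scripts to look and compute and a shell command to move; the robot and the scene stay as the last step left them, time stands still between calls to the robot, and variables do not carry over. Pictures are saved under pics/ and viewed, about 8 in all and at most 12, crops included, and the job is handed in when it is done.

```bash
mkdir -p pics
cat > h.py <<'E'
import numpy as np, cv2
from cell import ctrl, vision, finish_job, models
from scipy.spatial.transform import Rotation as R
def ray(cal,px):  # px row,col -> origin, dir world
    K=np.array(cal["K"],float);d=np.array(cal["distortion"],float)
    u=cv2.undistortPoints(np.array([[[px[1],px[0]]]],float),K,d)[0,0]
    T=np.array(cal["world_from_camera"]);return T[:3,3],T[:3,:3]@np.array([u[0],-u[1],-1.])
def atz(cal,px,z):
    o,v=ray(cal,px);return o+v*(z-o[2])/v[2]
def snap(cam,name):
    p,d=vision.read_camera(cam);cv2.imwrite(f"pics/{name}.png",p[:,:,::-1]);return p,d
def proj(cal,P):
    T=np.linalg.inv(np.array(cal["world_from_camera"]));c=T[:3,:3]@np.array(P,float)+T[:3,3]
    q,_=cv2.projectPoints(np.array([[c[0],-c[1],-c[2]]]),np.zeros(3),np.zeros(3),np.array(cal["K"],float),np.array(cal["distortion"],float))
    return q[0,0]
E
python3 - <<'E'
from h import *
for cam in("top","side"):
    snap(cam,cam+"0");cal=vision.get_calibration(cam);print(cam,np.round(cal["world_from_camera"],2)[:3,3])
    for n,z in [("stand",0),("peg0",115),("peg1",115),("peg2",115),("peg3",115),("cup",62),("cup_handle",92),("pointer_tip",55),("jar_green",0),("jar_yellow",0),("bowl",0),("brush",0)]:
        print(n,[(round(r["p"],2),np.round(r["pixel"]).astype(int).tolist(),np.round(atz(cal,r["pixel"],z)[:2]).tolist()) for r in models.pinpoint(cam,n)[:4]])
s=ctrl.observe();print(s["ee_pos"],R.from_quat(s["tool_rot"]).as_matrix().round(3),s["time"])
E
```

```text
top [ 466.84   34.02 1374.71]
stand [(0.59, [233, 320], [600.0, 56.0])]
peg0 [(0.97, [233, 266], [588.0, 183.0]), (0.93, [286, 324], [465.0, 47.0]), (0.68, [171, 319], [736.0, 58.0]), (0.63, [228, 372], [601.0, -66.0])]
peg1 [(0.97, [233, 266], [588.0, 183.0]), (0.93, [286, 324], [465.0, 47.0]), (0.68, [171, 319], [736.0, 58.0]), (0.63, [228, 372], [601.0, -66.0])]
peg2 [(0.97, [233, 266], [588.0, 183.0]), (0.93, [286, 324], [465.0, 47.0]), (0.68, [171, 319], [736.0, 58.0]), (0.63, [228, 372], [601.0, -66.0])]
peg3 [(0.97, [233, 266], [588.0, 183.0]), (0.93, [286, 324], [465.0, 47.0]), (0.68, [171, 319], [736.0, 58.0]), (0.63, [228, 372], [601.0, -66.0])]
cup [(0.75, [234, 322], [592.0, 53.0])]
cup_handle [(0.71, [206, 321], [657.0, 54.0]), (0.56, [230, 325], [600.0, 45.0])]
pointer_tip [(0.87, [198, 259], [682.0, 208.0]), (0.87, [157, 380], [784.0, -92.0]), (0.62, [152, 314], [798.0, 73.0])]
jar_green [(0.84, [314, 207], [393.0, 345.0]), (0.23, [205, 323], [672.0, 49.0])]
jar_yellow [(0.96, [293, 249], [447.0, 239.0]), (0.32, [204, 319], [675.0, 59.0])]
bowl [(0.86, [261, 410], [529
[... 602 characters left out ...]
6.0, 47.0]), (0.76, [259, 264], [594.0, 178.0]), (0.64, [209, 321], [605.0, -85.0])]
cup [(0.89, [251, 296], [588.0, 59.0]), (0.73, [371, 287], [365.0, 377.0])]
cup_handle [(0.55, [230, 276], [668.0, 47.0]), (0.3, [258, 261], [621.0, 160.0])]
pointer_tip [(0.96, [223, 236], [824.0, 51.0]), (0.84, [273, 230], [678.0, 223.0]), (0.68, [201, 274], [805.0, -106.0])]
jar_green [(0.71, [373, 285], [396.0, 351.0])]
jar_yellow [(0.7, [331, 300], [441.0, 236.0])]
bowl [(0.6, [235, 352], [542.0, -162.0]), (0.54, [249, 331], [559.0, -68.0])]
brush [(0.56, [205, 367], [590.0, -335.0])]
[ 267.21610579 -564.99014797  222.54994654] [[ 0.904  0.428 -0.   ]
 [ 0.428 -0.904 -0.   ]
 [-0.     0.    -1.   ]] 1.3
```

View pics/top0.png

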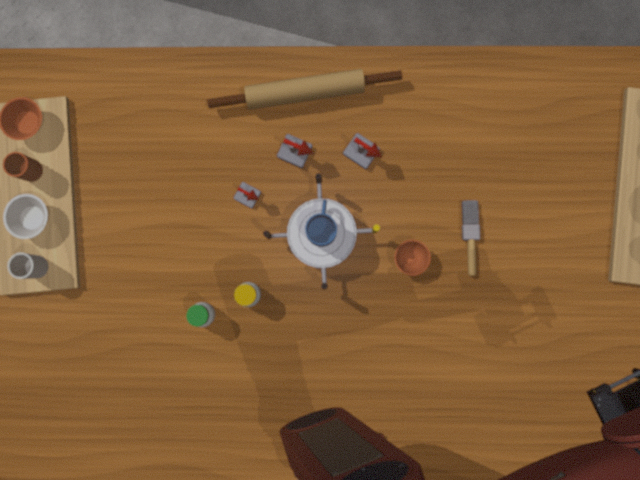

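View pics/side0.png

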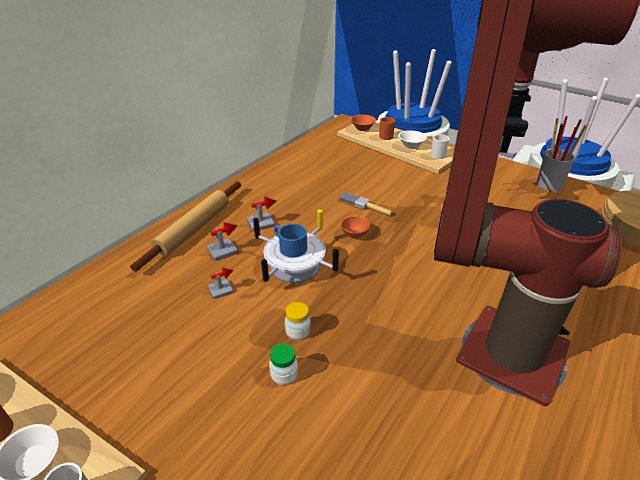

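The top view shows the wheel centre at about (row 233, col 320), with the yellow peg on the right (228, 376) and the cup handle pointing up (206, 322). There are three red pointers: a small one with its tip at (198, 259), and two larger ones at (152, 314) and (157, 380). The side view agrees. Only the small one is 175 mm from the axis, so I'll check its size and get the angles precisely.

Run:
```python
from h import *
p,d=snap("top","t1");cv2.imwrite("pics/t1c.png",cv2.resize(p[120:300,220:430,::-1],None,fx=3.8,fy=3.3*3.8/3.3,interpolation=cv2.INTER_CUBIC)[:600,:800])
T=vision.get_calibration("top");p2,d2=vision.read_camera("side");S=vision.get_calibration("side")
def tri(a,b):
    o1,v1=ray(T,a);o2,v2=ray(S,b)
    M=np.c_[v1,-v2];s=np.linalg.lstsq(M,o2-o1,rcond=None)[0];A=o1+s[0]*v1;B=o2+s[1]*v2
    return ((A+B)/2).round(),round(np.linalg.norm(A-B),1)
for n,a,b in [("small",(198,259),(273,230)),("mid",(152,314),(223,236)),("far",(157,380),(201,274))]: print(n,*tri(a,b))
# colour/depth: cloud from top
def cloud(mask,cal,d):
    r,c=np.nonzero(mask&(d>0));K=np.array(cal["K"],float)
    u=cv2.undistortPoints(np.c_[c,r].astype(float)[:,None],K,np.array(cal["distortion"],float))[:,0]
    z=d[r,c];P=np.c_[u[:,0]*z,-u[:,1]*z,-z];W=np.array(cal["world_from_camera"]);return P@W[:3,:3].T+W[:3,3]
for nm,cal,dd in(("top",T,d),("side",S,d2)):
  for t in("pointer","cup","jar_yellow","bowl","head"):
    for m in models.cut_out(nm,t)[:4]:
        C=cloud(m["mask"],cal,dd)
        if len(C): print(nm,t,round(m["p"],2),len(C),np.percentile(C,[2,98],axis=0).round().tolist())
# disc circle fit at z 55..68
yy,xx=np.mgrid[:480,:640];C=cloud((abs(xx-320)<60)&(abs(yy-233)<60),T,d)
D=C[(C[:,2]>57)&(C[:,2]<68)]; (cx,cy),r=cv2.minEnclosingCircle(D[np.hypot(*(D[:,:2]-[598,56]).T)<90][:,:2].astype(np.float32));print("disc",cx,cy,r)
U=C[(C[:,2]>115)&(C[:,2]<130)];U=U[np.hypot(*(U[:,:2]-[598,56]).T)<60];(cx,cy),r=cv2.minEnclosingCircle(U[:,:2].astype(np.float32));print("cup rim",cx,cy,r)
```

```text
small [687. 212.  42.] 7.3
mid [793.  73.  79.] 5.2
far [783. -88.  74.] 7.4
top pointer 0.78 470 [[670.0, 213.0, -2.0], [727.0, 278.0, 68.0]]
top pointer 0.72 3486 [[490.0, -67.0, -1.0], [718.0, 171.0, 116.0]]
top pointer 0.69 758 [[773.0, -87.0, 3.0], [849.0, -9.0, 91.0]]
top pointer 0.6 567 [[369.0, 322.0, 16.0], [422.0, 374.0, 81.0]]
top cup 0.62 897 [[563.0, 20.0, 62.0], [656.0, 87.0, 125.0]]
top jar_yellow 0.66 485 [[421.0, 208.0, 25.0], [474.0, 259.0, 80.0]]
top jar_yellow 0.2 3428 [[489.0, -69.0, -1.0], [712.0, 162.0, 116.0]]
top bowl 0.7 1015 [[499.0, -213.0, 1.0], [578.0, -132.0, 44.0]]
top head 0.86 3083 [[501.0, -66.0, 56.0], [708.0, 163.0, 115.0]]
side pointer 0.74 488 [[669.0, 193.0, -1.0], [744.0, 276.0, 65.0]]
side pointer 0.71 655 [[774.0, 85.0, 2.0], [858.0, 166.0, 87.0]]
side pointer 0.7 771 [[417.0, 219.0, 11.0], [467.0, 269.0, 77.0]]
side pointer 0.56 555 [[726.0, -130.0, -1.0], [878.0, 64.0, 111.0]]
side cup 0.71 901 [[563.0, 22.0, 65.0], [665.0, 95.0, 122.0]]
side jar_yellow 0.67 835 [[417.0, 199.0, 0.0], [470.0, 269.0, 77.0]]
side jar_yellow 0.54 499 [[669.0, 204.0, -1.0], [747.0, 276.0, 65.0]]
side bowl 0.84 472 [[501.0, -209.0, 4.0], [578.0, -127.0, 41.0]]
side head 0.79 1976 [[463.0, -69.0, 52.0], [726.0, 192.0, 114.0]]
side head 0.67 429 [[499.0, -348.0, 2.0], [683.0, -297.0, 22.0]]
side head 0.42 927 [[563.0, 21.0, 62.0], [666.0, 95.0, 122.0]]
disc 598.01416015625 55.543190002441406 89.82405090332031
cup rim 608.8133544921875 52.98662185668945 46.728355407714844
```

View pics/t1c.png

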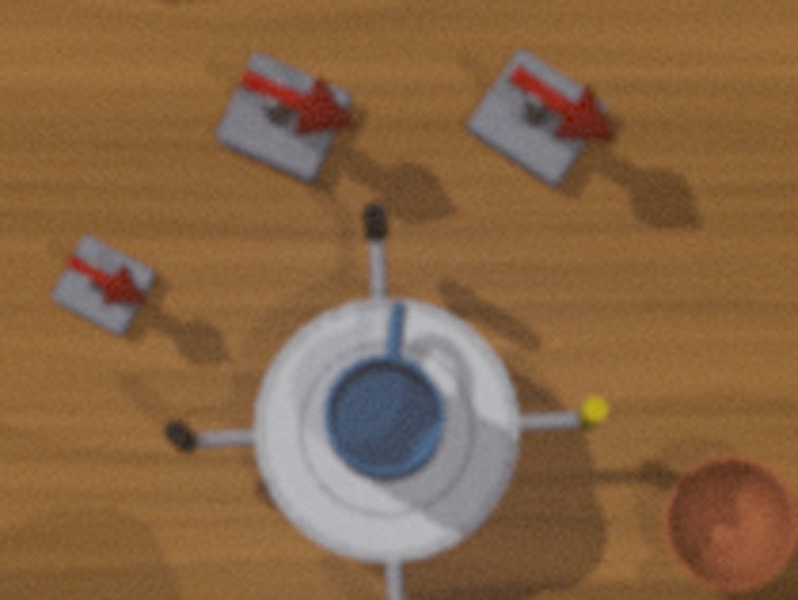

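Scene check: the small pointer has a foot of about 50 mm, lies entirely below 75 mm, and its tip is 175 mm from the axis at about 61°. The other two are bigger, so the small one is the target. The handle is at roughly 0±8°, so the wheel needs about +60° (anticlockwise). I'll use the black peg nearest the robot, at about (468, 50). The tool's y axis lies in the middle of the push directions, so I can keep the orientation fixed.

```bash
python3 -m handwheel '[[0,0,0,445,-513,0,1],[0,0,0,445,-513,0,1],[0,0,0,445,-513,0,1],[0,0,0,445,-513,0,1],[0,0,0,445,-513,0,1],[0,0,0,445,-513,0,1],[0,0,0,445,-513,0,1],[0,0,0,445,-513,0,1],[0,0,0,445,-513,0,1],[0,0,0,445,-513,0,1],[0,0,0,445,-513,0,1],[0,0,0,445,-513,0,1]]' 20
```

```text
time: 3.1
ee_pos: [429.2, 14.9, 223.1]
tool_rot: [0.976, 0.219, 0.001, 0.0]
wrist_force: [1.0, 0.6, 0.3]
width: 2.7
```

```bash
python3 -m handwheel '[[0,0,0,50,-58,0,1],[0,0,0,50,-58,0,1],[0,0,0,50,-58,0,1],[0,0,0,50,-58,0,1]]'
python3 - <<'E'
from h import *
p,d=snap("wrist","w1");W=vision.get_calibration("wrist");
for n,z in [("stand",0),("cup",62),("peg0",115),("cup_handle",92),("pointer_tip",55)]:
    print(n,[(round(r["p"],2),np.round(r["pixel"]).astype(int).tolist(),np.round(atz(W,r["pixel"],z)[:2]).tolist()) for r in models.pinpoint("wrist",n)[:4]])
s=ctrl.observe();print(s["ee_pos"],R.from_quat(s["tool_rot"]).as_matrix().round(3),s["width"])
E
```

```text
time: 3.5
ee_pos: [449.4, 89.0, 223.0]
tool_rot: [0.975, 0.22, 0.001, 0.001]
wrist_force: [-0.4, -0.1, -0.3]
width: 0.2
stand []
cup [(0.83, [88, 427], [600.0, 54.0])]
peg0 [(0.84, [242, 372], [467.0, 47.0]), (0.67, [0, 278], [591.0, 185.0]), (0.65, [150, 599], [606.0, -76.0])]
cup_handle [(0.65, [7, 490], [660.0, 46.0])]
pointer_tip [(0.2, [1, 282], [607.0, 195.0])]
[449.56236591  87.64743418 223.19791387] [[ 0.905  0.426  0.002]
 [ 0.426 -0.905 -0.   ]
 [ 0.002  0.001 -1.   ]] 0.5625040549757766
```

View pics/w1.png

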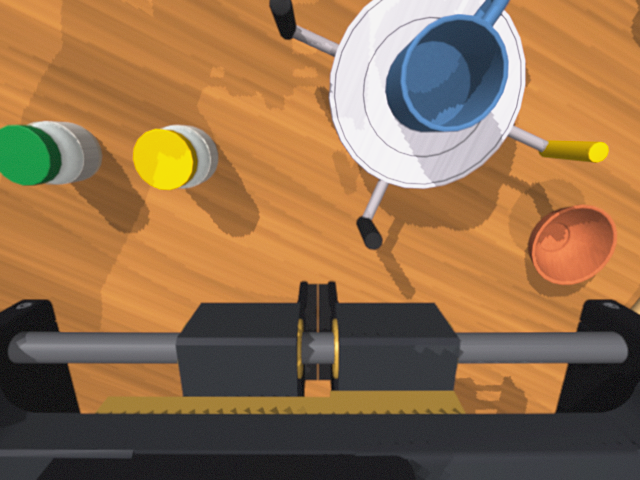

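The wrist view shows the near black peg at (242, 372), which is (467, 47) in world coordinates. The cup is centred at (600, 54) and the handle points to about -7°, so the wheel needs about +68°. I'll descend beside the peg and move up close to it.

```bash
python3 -m handwheel '[[0,0,0,0,0,45,1],[0,0,0,0,0,90,1],[0,0,0,0,0,130,1],[0,0,0,0,0,138,1],[0,0,0,0,5,138,1],[0,0,0,0,10,138,1],[0,0,0,0,13,138,1],[0,0,0,0,16,138,1],[0,0,0,0,16,138,1]]'
```

```text
time: 4.7
ee_pos: [457.8, 72.7, 86.6]
tool_rot: [0.976, 0.218, 0.002, 0.001]
wrist_force: [0.3, -0.4, -0.1]
width: 0.3
```

```bash
python3 -m handwheel '[[0,0,0,0,2,0,1],[0,0,0,0,4,0,1],[0,0,0,-0.5,6,0,1],[0,0,0,-1,9,0,1],[0,0,0,-2,13,0,1],[0,0,0,-4,18,0,1],[0,0,0,-5.5,23,0,1],[0,0,0,-7,29,0,1],[0,0,0,-8,35,0,1],[0,0,0,-8.7,41,0,1],[0,0,0,-9.2,46,0,1],[0,0,0,-9.2,49,0,1]]'
python3 - <<'E'
from h import *
p,d=snap("wrist","w2");W=vision.get_calibration("wrist");
for n,z in [("cup",62),("peg0",115),("cup_handle",92)]:
    print(n,[(round(r["p"],2),np.round(r["pixel"]).astype(int).tolist(),np.round(atz(W,r["pixel"],z)[:2]).tolist()) for r in models.pinpoint("wrist",n)[:4]])
p,d=snap("top","t2");W=vision.get_calibration("top");
for n,z in [("cup",62),("peg0",115),("cup_handle",92)]:
    print(n,[(round(r["p"],2),np.round(r["pixel"]).astype(int).tolist(),np.round(atz(W,r["pixel"],z)[:2]).tolist()) for r in models.pinpoint("top",n)[:4]])
cv2.imwrite("pics/t2c.png",cv2.resize(p[120:300,220:430,::-1],None,fx=3.3,fy=3.3,interpolation=cv2.INTER_CUBIC))
s=ctrl.observe();print(s["ee_pos"],R.from_quat(s["tool_rot"]).as_matrix().round(3),s["wrist_force"])
E
```

```text
time: 5.9
ee_pos: [470.7, 23.8, 86.7]
tool_rot: [0.976, 0.218, 0.002, 0.001]
wrist_force: [-0.7, 0.1, -0.2]
width: 0.5
cup [(0.88, [30, 371], [601.0, 56.0])]
peg0 []
cup_handle []
cup [(0.74, [232, 320], [597.0, 55.0])]
peg0 [(0.75, [251, 269], [547.0, 176.0]), (0.59, [212, 370], [639.0, -63.0]), (0.57, [177, 303], [722.0, 97.0])]
cup_handle [(0.78, [204, 316], [662.0, 66.0])]
[470.43013444  24.57527559  86.68060453] [[ 0.905  0.426  0.005]
 [ 0.426 -0.905 -0.001]
 [ 0.004  0.003 -1.   ]] [0.8108853  0.14293448 0.40704004]
```

View pics/w2.png

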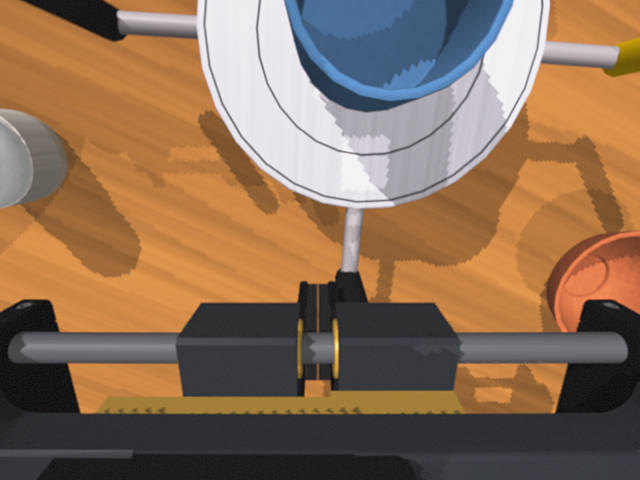

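The finger is pressing the peg, the wheel has turned about 18°, and the cup is still centred at (601, 56). I'll continue by about 38°.

```bash
python3 -m handwheel '[[0,0,0,0,4,0,1],[0,0,0,-0.3,10,0,1],[0,0,0,0,17,0,1],[0,0,0,0.6,25,0,1],[0,0,0,2,33,0,1],[0,0,0,3.7,41,0,1],[0,0,0,6,49,0,1],[0,0,0,9,57,0,1],[0,0,0,12,65,0,1],[0,0,0,16,72.5,0,1],[0,0,0,19,78,0,1],[0,0,0,21,81,0,1]]'
cat > m.py <<'E'
from h import *
import sys
c=np.array([598.5,54.7])
for cam in("top","side"):
    p,d=snap(cam,cam+sys.argv[1]);W=vision.get_calibration(cam)
    for n,z in [("cup",62),("peg0",115),("cup_handle",92),("pointer_tip",55)]:
        for r in models.pinpoint(cam,n)[:4]:
            q=atz(W,r["pixel"],z)[:2];v=q-c
            print(cam,n,round(r["p"],2),np.round(r["pixel"]).tolist(),q.round(),"r",np.hypot(*v).round(),"ang",np.degrees(np.arctan2(v[1],v[0])).round(1))
    cv2.imwrite(f"pics/{cam}{sys.argv[1]}c.png",cv2.resize(p[120:300,220:430,::-1],None,fx=3.3,fy=3.3,interpolation=cv2.INTER_CUBIC))
s=ctrl.observe();print(s["time"],s["ee_pos"],s["wrist_force"])
E
python3 m.py 3
```

```text
time: 7.5
ee_pos: [524.6, -40.3, 87.0]
tool_rot: [0.976, 0.218, 0.002, 0.001]
wrist_force: [-1.8, 0.8, 0.5]
width: 0.5
top cup 0.64 [232.0, 321.0] [596.  53.] r 3.0 ang -140.6
top peg0 0.86 [198.0, 276.0] [671. 160.] r 128.0 ang 55.3
top peg0 0.86 [281.0, 291.0] [476. 123.] r 140.0 ang 150.9
top peg0 0.58 [186.0, 347.0] [700.  -8.] r 120.0 ang -31.8
top cup_handle 0.73 [212.0, 301.0] [641. 101.] r 63.0 ang 47.5
top pointer_tip 0.92 [151.0, 315.0] [801.  70.] r 203.0 ang 4.4
top pointer_tip 0.91 [158.0, 380.0] [782. -91.] r 234.0 ang -38.3
top pointer_tip 0.81 [201.0, 257.0] [674. 213.] r 175.0 ang 64.6
side cup 0.95 [250.0, 295.0] [594.  56.] r 5.0 ang 158.4
side peg0 0.74 [264.0, 312.0] [485. 125.] r 134.0 ang 148.0
side peg0 0.6 [243.0, 248.0] [669. 155.] r 122.0 ang 54.9
side peg0 0.56 [207.0, 278.0] [716. -22.] r 140.0 ang -33.1
side cup_handle 0.91 [244.0, 270.0] [640. 103.] r 64.0 ang 49.3
side pointer_tip 0.85 [224.0, 239.0] [811.  50.] r 212.0 ang -1.3
side pointer_tip 0.79 [201.0, 278.0] [ 797. -116.] r 262.0 ang -40.7
side pointer_tip 0.62 [270.0, 232.0] [683. 209.] r 176.0 ang 61.2
side pointer_tip 0.6 [235.0, 353.0] [ 505. -100.] r 181.0 ang -121.3
8.0 [523.87973703 -39.67738559  87.04605725] [ 0.93657665 -0.29922778  0.56159872]
```

View pics/top3c.png

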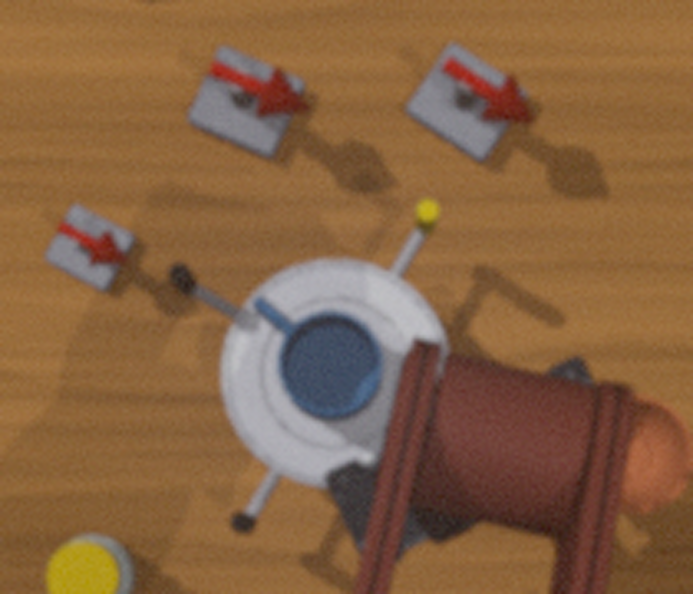

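The handle is at about 48–50° and the pointer at about 61–64°. I'll measure both more precisely from colour and depth before the last nudge.

```bash
cat > a.py <<'E'
from h import *
def cloud(mask,cal,d):
    r,c=np.nonzero(mask&(d>0));K=np.array(cal["K"],float)
    u=cv2.undistortPoints(np.c_[c,r].astype(float)[:,None],K,np.array(cal["distortion"],float))[:,0]
    z=d[r,c];P=np.c_[u[:,0]*z,-u[:,1]*z,-z];W=np.array(cal["world_from_camera"]);return P@W[:3,:3].T+W[:3,3]
deg=lambda v:np.degrees(np.arctan2(v[1],v[0])).round(1)
for cam in("top","side"):
    p,d=vision.read_camera(cam);cal=vision.get_calibration(cam);h=cv2.cvtColor(p,cv2.COLOR_RGB2HSV).astype(int);H,S,V=h[...,0],h[...,1],h[...,2]
    A=cloud(np.ones_like(H,bool),cal,np.where(d>0,d,0));hsv=h[d>0]
    near=np.hypot(A[:,0]-598,A[:,1]-55)
    ck=(A[:,2]>58)&(A[:,2]<68)&(near<95)&(hsv[:,1]<60);q=A[ck,:2].astype(np.float32)
    hull=cv2.convexHull(q)[:,0];(ex,ey),_,_=cv2.fitEllipse(hull) if len(hull)>5 else ((0,0),0,0)
    c=np.array([598.3,55.]);print(cam,"disc ctr",round(ex),round(ey))
    near=np.hypot(*(A[:,:2]-c).T)
    b=(abs(hsv[:,0]-107)<12)&(hsv[:,1]>90)&(near<90)&(A[:,2]>64)
    B=A[b];rim=B[(B[:,2]>114)&(np.hypot(*(B[:,:2]-c).T)<48)];print(" rim box ctr",(rim[:,:2].min(0)/2+rim[:,:2].max(0)/2).round(1))
    hd=B[np.hypot(*(B[:,:2]-c).T)>46];print(" handle",len(hd),hd.mean(0).round(),deg(hd[:,:2].mean(0)-c),"med",deg(np.median(hd[:,:2],0)-c))
    w=(abs(A[:,0]-700)<65)&(abs(A[:,1]-235)<65)
    r=w&((hsv[:,0]<6)|(hsv[:,0]>174))&(hsv[:,1]>170)&(A[:,2]>40);Q=A[r];m=Q[:,:2].mean(0)
    ax=np.linalg.svd(Q[:,:2]-m)[2][0];print(" arrow",len(Q),Q.mean(0).round(),deg(m-c),"axis",deg(ax*np.sign(ax@(m-c))))
    f=w&(hsv[:,1]<90)&(A[:,2]>2)&(A[:,2]<25);Q=A[f];bx=cv2.minAreaRect(Q[:,:2].astype(np.float32));print(" foot",len(Q),np.round(bx[0]),np.round(bx[1]),round(bx[2],1),deg(np.array(bx[0])-c))
E
python3 a.py
```

```text
top disc ctr 601 58
 rim box ctr [593.1  56.5]
 handle 18 [633. 100. 114.] 52.1 med 52.0
 arrow 56 [690. 233.  63.] 62.7 axis 60.5
 foot 282 [698. 245.] [58. 51.] 59.9 62.2
side disc ctr 595 57
 rim box ctr [597.7  59.7]
 handle 165 [578.  54. 210.] -177.4 med -177.3
 arrow 88 [690. 237.  60.] 63.3 axis 55.8
 foot 285 [701. 245.] [55. 60.] 62.0 61.6
```

```bash
python3 -m handwheel '[[0,0,0,2,2.8,0,1],[0,0,0,4,5.5,0,1],[0,0,0,6,8.2,0,1],[0,0,0,8,11,0,1],[0,0,0,10.3,13.5,0,1],[0,0,0,12.6,16,0,1],[0,0,0,15,18.5,0,1],[0,0,0,17.4,21,0,1],[0,0,0,17.4,21,0,1],[0,0,0,17.4,21,0,1]]'; python3 m.py 4 | grep -v pointer; python3 a.py
```

```text
time: 9.1
ee_pos: [548.9, -51.5, 87.3]
tool_rot: [0.976, 0.218, 0.003, 0.001]
wrist_force: [0.0, 0.5, 0.5]
width: 0.8
top cup 0.78 [234.0, 321.0] [593.  54.] r 6.0 ang -176.1
top peg0 0.66 [178.0, 336.0] [719.  18.] r 126.0 ang -16.9
top peg0 0.64 [213.0, 272.0] [636. 169.] r 121.0 ang 71.7
top peg0 0.61 [280.0, 299.0] [478. 104.] r 130.0 ang 158.0
top cup_handle 0.7 [219.0, 294.0] [624. 117.] r 68.0 ang 67.5
top cup_handle 0.39 [285.0, 304.0] [468.  94.] r 136.0 ang 163.3
top cup_handle 0.16 [212.0, 270.0] [642. 176.] r 129.0 ang 70.3
side cup 0.65 [251.0, 294.0] [592.  61.] r 9.0 ang 133.0
side peg0 0.85 [257.0, 321.0] [481.  92.] r 123.0 ang 162.5
side peg0 0.81 [251.0, 252.0] [638. 174.] r 126.0 ang 71.6
side peg0 0.61 [207.0, 270.0] [734.  -9.] r 149.0 ang -25.1
side peg0 0.38 [247.0, 271.0] [611. 132.] r 78.0 ang 80.5
side cup_handle 0.74 [247.0, 269.0] [634. 115.] r 70.0 ang 59.5
side cup_handle 0.72 [268.0, 296.0] [523. 140.] r 114.0 ang 131.6
9.6 [548.55827834 -51.32774918  87.18616051] [ 0.19552697  0.73247132 -0.11116489]
top disc ctr 601 61
 rim box ctr [589.9  60.2]
 handle 18 [622. 105. 114.] 65.0 med 64.6
 arrow 52 [691. 233.  64.] 62.6 axis 62.2
 foot 279 [699. 246.] [59. 52.] 62.8 62.3
side disc ctr 598 56
 rim box ctr [598.2  59.3]
 handle 188 [577.  46. 217.] -157.7 med -142.0
 arrow 88 [689. 237.  60.] 63.5 axis 57.0
 foot 283 [703. 246.] [54. 62.] 62.9 61.3
```

The handle now looks to be at about 62–65°, close to the goal. I'll back the finger off, go up, and clear the view for a check.

```bash
python3 -m handwheel '[[0,0,0,-5,-10,0,1],[0,0,0,-10,-18,0,1],[0,0,0,-10,-18,-40,1],[0,0,0,-10,-18,-85,1],[0,0,0,-10,-18,-130,1],[0,0,0,-50,0,-140,1],[0,0,0,-100,30,-140,1],[0,0,0,-150,60,-140,1],[0,0,0,-198,72,-140,1],[0,0,0,-198,72,-140,1],[0,0,0,-198,72,-140,1]]'; python3 m.py 5 ; python3 a.py
```

```text
time: 10.8
ee_pos: [397.6, -201.5, 226.4]
tool_rot: [0.976, 0.216, 0.002, 0.001]
wrist_force: [1.3, 0.8, 0.5]
width: 0.1
top cup 0.9 [230.0, 321.0] [602.  54.] r 3.0 ang -5.9
top peg0 0.79 [285.0, 305.0] [467.  91.] r 136.0 ang 164.6
top peg0 0.6 [212.0, 271.0] [639. 171.] r 123.0 ang 70.9
top peg0 0.59 [178.0, 337.0] [719.  16.] r 127.0 ang -17.6
top peg0 0.56 [249.0, 375.0] [552. -73.] r 136.0 ang -110.0
top cup_handle 0.61 [219.0, 297.0] [625. 112.] r 63.0 ang 64.7
top cup_handle 0.24 [231.0, 320.0] [596.  56.] r 3.0 ang 152.7
top pointer_tip 0.93 [152.0, 314.0] [796.  72.] r 198.0 ang 5.0
top pointer_tip 0.77 [155.0, 380.0] [790. -93.] r 242.0 ang -37.7
top pointer_tip 0.62 [199.0, 258.0] [680. 210.] r 175.0 ang 62.4
side cup 0.76 [248.0, 295.0] [599.  51.] r 4.0 ang -85.1
side peg0 0.98 [248.0, 252.0] [648. 164.] r 120.0 ang 65.5
side peg0 0.93 [214.0, 334.0] [560. -84.] r 144.0 ang -105.5
side peg0 0.87 [257.0, 321.0] [481.  91.] r 123.0 ang 163.0
side peg0 0.76 [211.0, 270.0] [718.   8.] r 128.0 ang -21.3
side cup_handle 0.74 [247.0, 270.0] [632. 113.] r 67.0 ang 60.5
side pointer_tip 0.74 [199.0, 279.0] [ 801. -125.] r 271.0 ang -41.7
side pointer_tip 0.58 [225.0, 240.0] [806.  52.] r 207.0 ang -0.7
side pointer_tip 0.57 [270.0, 231.0] [686. 213.] r 181.0 ang 61.0
side pointer_tip 0.47 [259.0, 318.0] [525.  42.] r 75.0 ang -170.0
11.3 [ 399.73719562 -200.12648269  226.45139266] [-1.1284467  -0.00674039 -0.56782314]
top disc ctr 597 53
 rim box ctr [590.1  60.2]
 handle 20 [622. 106. 113.] 64.8 med 64.9
 arrow 43 [691. 234.  63.] 62.7 axis 60.6
 foot 277 [698. 245.] [55. 50.] 61.6 62.3
side disc ctr 598 55
 rim box ctr [596.4  60.2]
 handle 70 [624. 112.  98.] 65.9 med 65.8
 arrow 86 [689. 238.  60.] 63.5 axis 56.6
 foot 279 [701. 246.] [55. 57.] 59.2 61.8
```

View pics/top5c.png

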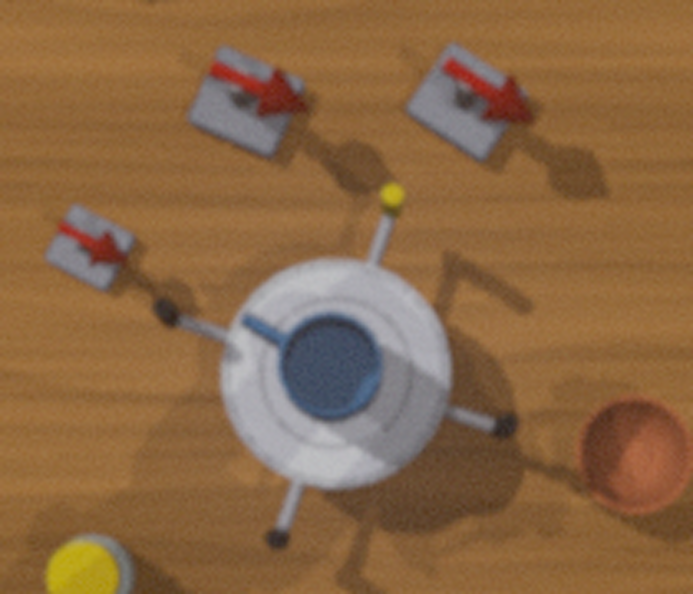

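Everything looks good: the handle is at about 61–65° and the pointer at about 62°. The crop shows the handle end at (247, 320), the cup at (331, 366) and the arrow from (62, 228) to (125, 258). I'll take one closer wrist view from above to cross-check.

```bash
python3 -m handwheel '[[0,0,0,0,0,-45,1],[0,0,0,0,0,-90,1],[0,0,0,0,0,-135,1],[0,0,0,45,-55,-154,1],[0,0,0,80,-100,-154,1],[0,0,0,110,-140,-154,1],[0,0,0,135,-169,-154,1],[0,0,0,135,-169,-154,1],[0,0,0,135,-169,-154,1],[0,0,0,135,-169,-154,1]]'
python3 - <<'E'
from h import *
p,d=snap("wrist","w6");W=vision.get_calibration("wrist")
c=None
for n,z in [("cup",62),("cup_handle",92),("pointer_tip",55),("peg0",115)]:
    for r in models.pinpoint("wrist",n)[:4]:
        q=atz(W,r["pixel"],z)[:2];v=q-[598.5,54.7];print(n,round(r["p"],2),np.round(r["pixel"]).tolist(),q.round(1),np.hypot(*v).round(),np.degrees(np.arctan2(v[1],v[0])).round(1))
img=p[:,:,::-1].copy()
for a in(55,62,69):
    t=np.radians(a);e=[proj(W,[598.5+r*np.cos(t),54.7+r*np.sin(t),z]) for r,z in((38,110),(75,110))]
    cv2.line(img,*[tuple(int(k) for k in x) for x in e],(0,255,255) if a==62 else (0,255,0),1)
    e=[proj(W,[598.5+r*np.cos(t),54.7+r*np.sin(t),z]) for r,z in((150,58),(246,58))]
    cv2.line(img,*[tuple(int(k) for k in x) for x in e],(0,255,255) if a==62 else (0,255,0),1)
cv2.imwrite("pics/w6o.png",img)
E
```

```text
time: 12.4
ee_pos: [448.8, 10.1, 380.4]
tool_rot: [0.976, 0.219, 0.002, 0.001]
wrist_force: [0.2, -0.2, -0.4]
width: 0.1
cup 0.73 [74.0, 332.0] [598.5  57.9] 3.0 90.1
cup_handle 0.9 [26.0, 302.0] [624.5 110.9] 62.0 65.2
pointer_tip 0.23 [201.0, 545.0] [ 581.4 -291.1] 346.0 -92.8
peg0 0.9 [153.0, 262.0] [476.7  96.2] 129.0 161.2
peg0 0.86 [154.0, 412.0] [553.3 -68.8] 132.0 -110.1
```

View pics/w6o.png

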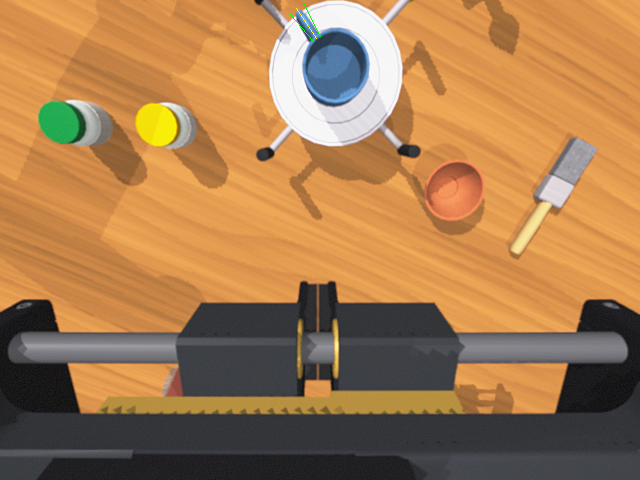

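The wrist view shows the handle (26, 302) lying along the 62° line inside the ±7° band. Its direction from the cup centre is about 64°, against 62° for the pointer. The cup is within about 5 mm of the axis and the bowl, jars and brush are where they were, so I'm handing in.

```bash
python3 -c "
from h import *
s=ctrl.observe();print(s['time'],s['dq'],s['ee_pos']);print(finish_job())"
```

```text
12.65 [ 0.00222843 -0.00109205  0.00049558  0.00222006  0.00094761  0.00305336] [448.83919031   9.04914126 380.5727556 ]
the job is handed in; nothing more can be done
None
```

I turned the wheel about 69° anticlockwise by pushing the black peg nearest the robot with the closed fingertips. I then backed off, lifted clear and handed the job in at 12.65 s of the 61 s allowed. I used the small pointer, the only one that fits the given size and stands 175 mm from the wheel's axis.

**Angle:** in the last views the handle measured 60.5–66° and the pointer about 61–63.5°. I put the error at about 2°, against the 7° allowed.

**Cup and other objects:** the cup's centre measured about 3–5 mm from the axis, and the robot was touching nothing. The bowl, jars and brush looked unmoved in the pictures, though I did not re-measure their positions at the end.

**Checks that disagreed:**
- The top camera's cup rim fit was about 10 mm off the axis. I put this down to noise, as the other readings gave 3–5 mm.
- The side camera's fit of the arrow's direction gave about 56–57°. I set it aside as distorted by the view, because the tip and foot positions agreed on about 62°.
- The wrist camera could not see the pointer, so its angle comes from the top and side cameras only.

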